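Hang the saddle caddy on the swing-out bar

TASK

Swing the bar of the dishcloth stand round until it lies straight above the red line on its base, then hang the white saddle caddy astride the bar, between the two black rings. Lower it gently until you feel it rest on the bar before you let go: do not drop it and do not press hard. Leave the soup tin, the jam jar and the shaker where they stand.

Things in the scene. Friction and masses are not known exactly. Their poses are not given: they have to be found in the camera images.
- stand: Steel stand, fixed. Base plate 190x90x12 mm (x -150 to +40). Origin: on the worktop, on the post axis; z up; a red line runs from it on the plate along -x, towards the robot. Tube, 25 mm diameter (30 mm collar), up to z 120 mm; a thin mast in it carries the bar. Bar's centre line: 140 to 175 mm above the worktop, different each time and not measured: feel for it. It does not yield downwards.
- hang_spot (a point): Point on the base plate's top (z 12 mm) on the red line, 102 mm from the post axis, axes as the stand's: the caddy's middle belongs above it. Bar: level, round, 12 mm diameter, from a 24 mm black hub on the post axis (6 mm higher than the bar's centre line) to a 16 mm black ball at 187 mm. Black rings, 18 mm diameter, on the bar at 55 to 61 and 144 to 150 mm from the post axis.
- swing_bar (a joint): Bar's angle about the vertical post axis, rad. 0: exactly above the red line (along the stand's -x). Positive: counter-clockwise seen from above, free end towards the stand's -y (to the robot's right). Starts at 0.5 to 0.9, limits -0.5 and 1.4; stays where it is left (friction about 0.12 N m, some 1 N near the free end).
- caddy: Loose white plastic saddle, about 160 g, an upside-down U on two legs; same both ways. Origin: centre of underside, z up. 46 mm along x (bar runs along x), 90 along y, 97 high. Legs 4 mm thick, 30 mm gap open below and at the x ends; inner top of the round arch at z 93. Pocket outside each leg to y +-45, z 42; above them 38 mm wide across y, straight to z 78: grip there from above.
- soup_tin: Bystander: soup tin with a red and white label, 57 mm diameter, 72 mm high, origin at the centre of its underside.
- jam_jar: Bystander: jam jar with a green lid, 62 mm diameter, 86 mm high, origin at the centre of its underside.
- shaker: Bystander: chrome shaker with a waist, 38 mm diameter, 62 mm high, origin at the centre of its underside.
Not all that is in view belongs to the job. What is shaped like the caddy but blue is not meant.

How it is judged:
On the way, in this order (a step that is already met when the one before it is completed fails the run):
1. the bar has been swung above the red line (within 0.12 rad), the caddy not yet on it (value of joint swing_bar between -0.12 and 0.12 rad and contact force between caddy and stand below 0.05 N), for 0.2 s.
2. the caddy, still held in the fingers, is astride the bar and rests on it (over 0.4 N) (contact force between caddy and stand above 0.4 N and contact force between the fingers and caddy above 0.5 N and height (world z) of caddy between 0.04 and 0.105 m and angle between caddy's own z axis and vertical below 0.25 rad and x of caddy in the frame of stand between -0.135 and -0.07 m), for 0.2 s.
At the end, for the whole second after the job is handed in: Bar above the red line within 0.12 rad; caddy astride it, at rest, upright within 0.25 rad and along the line within 0.35 rad, its underside 40 to 105 mm above the worktop, its middle 78 to 126 mm from the post axis and within 30 mm of the line sideways (value of joint swing_bar between -0.12 and 0.12 rad and contact force between caddy and stand above 0.4 N and height (world z) of caddy between 0.04 and 0.105 m and angle between caddy's own z axis and vertical below 0.25 rad and angle between the x axis of caddy and the x axis of stand, either way round below 0.35 rad and x of caddy in the frame of stand between -0.126 and -0.078 m and y of caddy in the frame of stand between -0.03 and 0.03 m and linear speed of caddy below 0.03 m/s and angular speed of caddy below 0.3 rad/s); the robot touches nothing.
It fails at once if the caddy is pressed on the bar or the stand with more than 25 N (contact force between caddy and stand above 25 N).
It fails at once if a bystander (soup tin, jam jar, shaker) is moved by more than 30 mm (distance of any of soup_tin, jam_jar, shaker from where it was at the start of the episode above 0.03 m).
It also fails if it takes over 72 s, if anything falls off the work surface, if the arm or the gripper's body presses on something with over 40 N, if the wrist force passes 120 N, or if a joint passes its speed limit or range.

ROBOT

A 7-joint arm with a two-finger parallel gripper is mounted at the origin on a cart in front of the work surface, level with it; the furniture and walls round the work are solid. World frame = base frame: x ahead of the robot, y to its left, z up, the work surface at z = 0. Lengths are in m, angles in rad, forces in N, time in s.
With the tool pointing down it reaches from about 0.4 to 0.925 m from the base axis. Payload 4.1 kg.
Tool frame: the origin (TCP) lies at the very end of the fingers, on their centre line; the grasp point (between the pads) lies 19 mm behind it; z points along the fingers, y is the line along which they close (so a half turn about z gives the same grasp; the last joint's range is limited). The gripper opens to 85 mm and grips with 20 to 120 N. Pads are 22 mm wide; open, the fingers measure 114 mm over their backs; the gripper's body (76 mm by 85 mm) begins 54 mm behind the grasp point. The pads swing forward as they close: fully open they stand 13 mm farther back than shut.
Start: joints at [1.072, 0.398, 0.045, 1.537, -0.019, 1.207, -0.051], TCP at [0.253, -0.599, 0.231] pointing down, gripper open.
Joint ranges: [-2.82, 2.82], [-0.49, 2.23], [-1.37, 1.46], [0, 2.46], [-1.36, 4.5], [0.23, 2], [-2.94, 2.94]. Speed limits (rad/s): [2.57, 2.57, 3.14, 3.14, 3.14, 3.14, 3.14].

INTERFACE

Orientations are given as a rotation vector (axis times angle).
In Python, from bench import env gives the robot as it stands.
- The arm moves only by the shell command python3 -m pendant 'ROWS'. ROWS is a JSON object of lists of equal length, an entry for each row: "rot": the turn, a rotation vector about the tool's x, y, z in degrees, a list of three; "linear": the shift along the tool's x, y, z in cm, a list of three; "fingers": the opening in per cent of the stroke, from 0 (shut) to 100 (fully open). A call has 1 to 12 rows; each row shifts and turns the commanded pose from where the row before left it, along the tool's axes as they then stand; what a row does not reach is not made up. A row lasts 1/10 s, in which the tool goes at most 50 mm and 8.59 degrees, less where a joint would pass 70% of its speed; a pose out of reach is approached as far as the arm can. A call is refused whole if a number of a shift passes 5 or a number of a turn 8.59, either way. A call with a gripper value outside its range is refused whole. The fingers move at their own pace and stop on an object; the grip force is fixed at half the most. Time passes only in rows, so rows that do not move let the fingers close. It gives the time, the measured TCP pose, the force, the opening and the grip force at its end, in the units of the state.
- env.get_state(): the state, without advancing time (a new reading comes with each control period).
- env.get_image(name): name is "scene" or "top" or "wrist"; returns a dict with "img" (480x640x3 uint8, red, green, blue), "z_map" (480x640 float32, m along the optical axis (not along the pixel's ray), 0 where there is no reading), "fx", "fy", "cx", "cy" (pixels), "rvec" (rotation vector, rad) and "tvec" (3), from world to camera coordinates, as OpenCV has them. Camera axes: x right, y down, z forward; pixel columns grow to the right and rows downward; lengths in m; the calibration is good to about 2 mm. A picture is of the moment at which its call begins.
- env.hand_in(): hands the job in; it is judged then, once.
The state is a dict: "clock": time; "q": joint angles; "dq": joint speeds; "joint_torque": joint torques, N m; "position": TCP position; "eef_rot": TCP orientation; "force": force on the tool from outside, world axes, zero at the start; "wrist_torque": the same for the moment, N m; "opening": finger opening in m; "grip_force": force on a finger pad.
Only numpy, scipy, OpenCV 4.12 (cv2) and the standard library are available. Lean on these libraries where they do the work, as an engineer would, in place of code of your own. Each camera call takes 0.05 s, during which the arm holds its last target. There are 200 camera calls.

## Working session

There is one attempt and no reset: what is moved stays moved. The work goes in short steps, Python scripts to look and compute and a shell command to move; the robot and the scene stay as the last step left them, time stands still between calls to the robot, and variables do not carry over. Pictures are saved under pics/ and viewed, at most 10 in all, crops included, and the job is handed in when it is done.

```bash
ls; mkdir -p pics
cat > h.py <<'E'
import numpy as np, cv2
from bench import env
from scipy.spatial.transform import Rotation as R
def cam(n):
    d=env.get_image(n); d['R']=R.from_rotvec(np.ravel(d['rvec'])).as_matrix(); d['t']=np.ravel(d['tvec']); return d
def pts(d):
    v,u=np.mgrid[0:480,0:640]; z=d['z_map']
    c=np.stack([(u-d['cx'])/d['fx']*z,(v-d['cy'])/d['fy']*z,z],-1)
    return (c-d['t'])@d['R']
def ray(d,u,v,h):
    c=-d['R'].T@d['t']; r=d['R'].T@np.array([(u-d['cx'])/d['fx'],(v-d['cy'])/d['fy'],1])
    return c+r*(h-c[2])/r[2]
def save(d,f): cv2.imwrite('pics/'+f,d['img'][...,::-1])
E
python3 - <<'E'
from h import *
for n in ['scene','top']:
    d=cam(n); save(d,n+'0.png'); print(n,-d['R'].T@d['t'])
s=env.get_state(); print({k:np.round(v,3) for k,v in s.items()})
E
```

```text
pics
scene [-0.24097008  0.57293503  0.69089623]
top [0.37697591 0.15389687 0.93315904]
{'clock': np.float64(0.1), 'q': array([ 1.072,  0.399,  0.045,  1.538, -0.019,  1.207, -0.051]), 'dq': array([ 0.001, -0.001,  0.   , -0.003, -0.   ,  0.001,  0.001]), 'joint_torque': array([ 4.0000e-03, -4.7626e+01,  1.3700e+00, -2.5495e+01,  1.2000e-02,
        5.0000e-03, -0.0000e+00]), 'position': array([ 0.253, -0.598,  0.23 ]), 'eef_rot': array([-3.077e+00, -6.240e-01,  1.000e-03]), 'force': array([-0.936,  0.254,  0.561]), 'wrist_torque': array([ 0.001,  0.019, -0.008]), 'grip_force': np.float64(0.0), 'opening': np.float64(0.085)}
```

View pics/scene0.png

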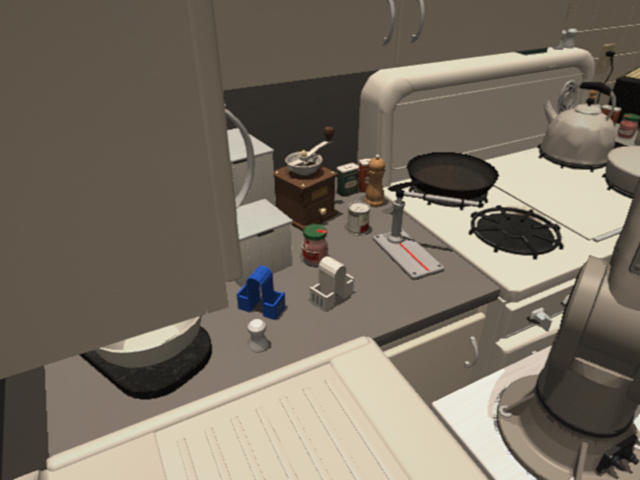

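View pics/top0.png

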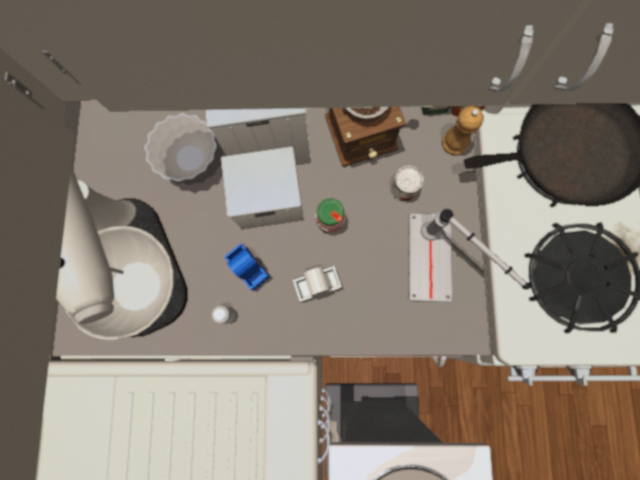

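The scene view shows the white caddy at (331,283), the stand with its red line at (410,250) and the bar pointing right. In the top view, the caddy is at (317,283), the hub at (446,216), the ball at about (526,282), the jar at (330,214), the tin at (408,182) and the shaker at (221,314).

Run:
```python
from h import *
d=cam('top'); P=pts(d); im=d['img'].astype(int); hsv=cv2.cvtColor(d['img'],cv2.COLOR_RGB2HSV)
def box(m,x0,x1,y0,y1):
    o=np.zeros_like(m); o[y0:y1,x0:x1]=m[y0:y1,x0:x1]; return o
# red line
m=box((im[...,0]>150)&(im[...,1]<90),405,460,215,305)
v,u=np.nonzero(m); L=np.array([ray(d,a,b,.012) for a,b in zip(u,v)])[:,:2]
vx=cv2.fitLine(L.astype(np.float32),2,0,.01,.01).ravel(); print('line',vx,L[L[:,0].argmin()],L[L[:,0].argmax()])
# plate by height
m=box((abs(P[...,2]-.012)<.005)&(d['z_map']>0),400,470,190,320).astype(np.uint8)
m=cv2.morphologyEx(m,cv2.MORPH_OPEN,np.ones((3,3),np.uint8))
v,u=np.nonzero(m); r=cv2.minAreaRect(P[v,u,:2].astype(np.float32)); print('plate',r, m.sum())
# bar points
m=box((P[...,2]>.1)&(d['z_map']>0),420,545,190,310); v,u=np.nonzero(m); Q=P[v,u]; 
print('bar n',len(Q),'z pct',np.percentile(Q[:,2],[5,25,50,75,95]))
for x0 in range(430,540,12):
    s=(u>=x0)&(u<x0+12)
    if s.any(): print(x0,Q[s].mean(0).round(3),v[s].mean().round(1),Q[s][:,2].max().round(3))
# caddy
m=box((P[...,2]>.008)&(hsv[...,1]<60),280,355,255,310).astype(np.uint8)
v,u=np.nonzero(m); Q=P[v,u]; print('caddy',len(Q),cv2.minAreaRect(Q[:,:2].astype(np.float32)))
for lo,hi in [(.02,.06),(.085,.11),(.07,.11)]:
    s=(Q[:,2]>lo)&(Q[:,2]<hi); print(lo,s.sum(),cv2.minAreaRect(Q[s][:,:2].astype(np.float32)),Q[s].mean(0),Q[s][:,2].max())
for n,(x,y,r,h) in dict(tin=(408,182,16,.072),jar=(330,214,16,.086),shaker=(221,314,10,.062),blue=(247,267,10,.09)).items():
    print(n,ray(d,x,y,h).round(3),P[y,x].round(3))
print('cab',P[60:112:10,320].round(3).tolist(),P[100,530].round(3),'box',P[180,260].round(3), 'stove',P[180,500].round(3),P[345,500].round(3),P[275,580].round(3))
```

```text
line [ 0.9995442  -0.03018925  0.50001454 -0.06070723] [ 0.46299526 -0.05939663] [ 0.55510688 -0.06229319]
plate ((0.5288276672363281, -0.061146967113018036), (0.08989916741847992, 0.1898987591266632), 87.49202728271484) 3190
bar n 1008 z pct [0.11981989 0.14823646 0.1507215  0.1521206  0.15410868]
430 [ 0.581 -0.054  0.124] 219.4 0.155
442 [ 0.579 -0.065  0.146] 217.3 0.156
454 [ 0.56  -0.085  0.15 ] 226.9 0.155
466 [ 0.54  -0.105  0.151] 237.6 0.156
478 [ 0.52  -0.126  0.151] 248.2 0.155
490 [ 0.5   -0.146  0.15 ] 259.0 0.155
502 [ 0.48  -0.165  0.151] 269.7 0.157
514 [ 0.46  -0.185  0.151] 280.6 0.155
526 [ 0.451 -0.197  0.153] 285.5 0.155
caddy 756 ((0.43517792224884033, 0.16885823011398315), (0.11985241621732712, 0.09002116322517395), 18.700937271118164)
0.02 229 ((0.46994757652282715, 0.1806277483701706), (0.04643712565302849, 0.09002116322517395), 18.700937271118164) [0.46898253 0.18049308 0.0376593 ] 0.04874457657683998
0.085 431 ((0.46973511576652527, 0.18085137009620667), (0.04626930132508278, 0.036245785653591156), 19.018152236938477) [0.46980454 0.18068052 0.09406919] 0.09992228063006914
0.07 464 ((0.4699966311454773, 0.18065233528614044), (0.04626215621829033, 0.03812120109796524), 18.31771469116211) [0.46953618 0.18070704 0.09318308] 0.09992228063006914
tin [ 0.674 -0.01   0.072] [ 0.675 -0.011  0.069]
jar [0.604 0.152 0.086] [0.604 0.152 0.086]
shaker [0.407 0.37  0.062] [0.407 0.371 0.061]
blue [0.497 0.316 0.09 ] [0.498 0.316 0.086]
cab [[0.653, 0.162, 0.524], [0.653, 0.162, 0.507], [0.653, 0.162, 0.488], [0.653, 0.163, 0.467], [0.654, 0.164, 0.442], [0.877, 0.172, 0.002]] [ 0.654 -0.096  0.433] box [0.661 0.287 0.134] stove [ 0.703 -0.23  -0.006] [ 0.343 -0.2   -0.006] [ 0.486 -0.371  0.011]
```

Run:
```python
from h import *
d=cam('scene'); P=pts(d)
a=cv2.resize(d['img'][160:360,220:460],None,fx=3,fy=3,interpolation=cv2.INTER_CUBIC)
cv2.imwrite('pics/s_crop.png',a[...,::-1])
```

```text
(no output)
```

View pics/s_crop.png

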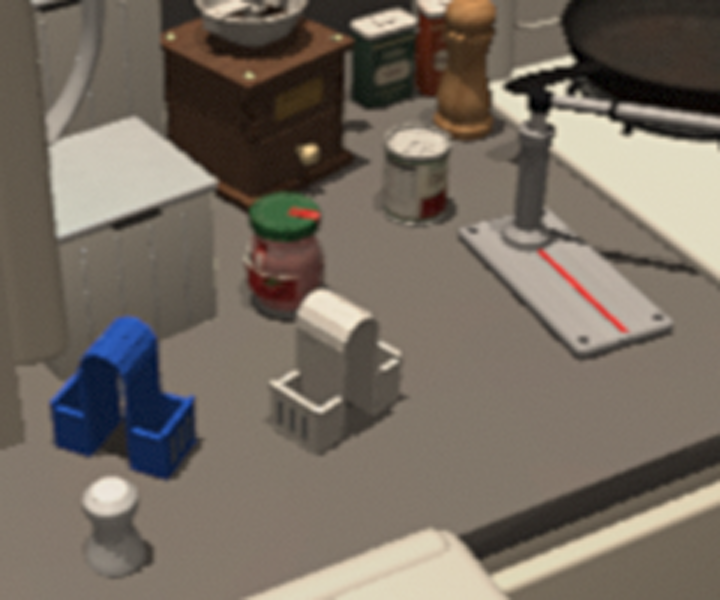

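Crop: the white caddy's arch is at (335,320), its pockets on either side. The stand is at (530,200) with its bar running off to the right at about 45°. Nothing blocks the fingers. First I'll go above the bar near its free end.

```bash
cat > go.py <<'E'
import sys
from h import *
# usage: go.py x y z yaw_deg -> shift in cm (current tool axes) and turn about tool z, deg
t=np.array(list(map(float,sys.argv[1:4]))); s=env.get_state(); M=R.from_rotvec(s['eef_rot']).as_matrix()
yaw=np.degrees(np.arctan2(M[1,0],M[0,0]))
print('shift cm',(M.T@(t-s['position'])*100).round(2),'turn z',round(yaw-float(sys.argv[4]),2),'yaw',yaw.round(2),'tilt',M[:,2].round(3))
E
python3 -m pendant '{"linear":[[3,-2.5,0],[3,-2.5,0],[3,-2.5,0],[3,-2.5,0],[3,-2.5,0],[3,-2.5,0],[3,-2.5,0],[3,-2.5,0],[3,-2.5,0],[3,-2.5,0],[3,-2.5,0],[3,-2.5,0]],"rot":[[0,0,0],[0,0,0],[0,0,0],[0,0,0],[0,0,0],[0,0,0],[0,0,0],[0,0,0],[0,0,0],[0,0,0],[0,0,0],[0,0,0]],"fingers":[100,100,100,100,100,100,100,100,100,100,100,100]}'
python3 -m pendant '{"linear":[[0,0,0],[0,0,0],[0,0,0],[0,0,0],[0,0,0]],"rot":[[0,0,-7.4],[0,0,-7.4],[0,0,-7.4],[0,0,0],[0,0,0]],"fingers":[100,100,100,100,100]}'
python3 go.py 0.467 -0.180 0.22 45
```

```text
clock: 1.4
position: [0.4682, -0.1808, 0.2314]
eef_rot: [3.079, 0.624, 0.0]
force: [0.7, 0.2, -0.2]
opening: 0.0852
grip_force: 0.0
clock: 1.9
position: [0.4677, -0.1823, 0.2312]
eef_rot: [-2.903, -1.201, 0.0]
force: [0.8, 0.1, 0.3]
opening: 0.0853
grip_force: 0.0
shift cm [ 0.12 -0.22  1.12] turn z -0.05 yaw 44.95 tilt [-0. -0. -1.]
```

```bash
python3 -m pendant '{"linear":[[0.1,-0.2,1.5],[0,0,2],[0,0,2],[0,0,2],[0,0,2],[0,0,1.5],[0,0,0]],"rot":[[0,0,0],[0,0,0],[0,0,0],[0,0,0],[0,0,0],[0,0,0],[0,0,0]],"fingers":[100,100,100,100,100,100,100]}'
python3 -m pendant '{"linear":[[0,0,0],[0,0,0],[0,0,0],[0,0,0],[0,0,0],[0,0,0],[0,0,0],[0,0,0]],"rot":[[0,0,0],[0,0,0],[0,0,0],[0,0,0],[0,0,0],[0,0,0],[0,0,0],[0,0,0]],"fingers":[26,26,26,26,26,26,26,26]}'
python3 - <<'E'
from h import *
a=[cam(n)['img'] for n in ('top','scene')]
c=np.hstack([cv2.resize(a[0][170:330,380:560],None,fx=2.2,fy=2.2),cv2.resize(a[1][140:300,340:520],None,fx=2.2,fy=2.2)])
cv2.imwrite('pics/straddle.png',c[...,::-1])
E
```

```text
clock: 2.6
position: [0.4653, -0.1798, 0.1193]
eef_rot: [-2.9, -1.201, 0.006]
force: [0.3, 0.5, -0.3]
opening: 0.0852
grip_force: 0.0
clock: 3.4
position: [0.4671, -0.1802, 0.1213]
eef_rot: [2.901, 1.205, -0.0]
force: [0.5, 0.5, -1.1]
opening: 0.0219
grip_force: 0.0
```

View pics/straddle.png

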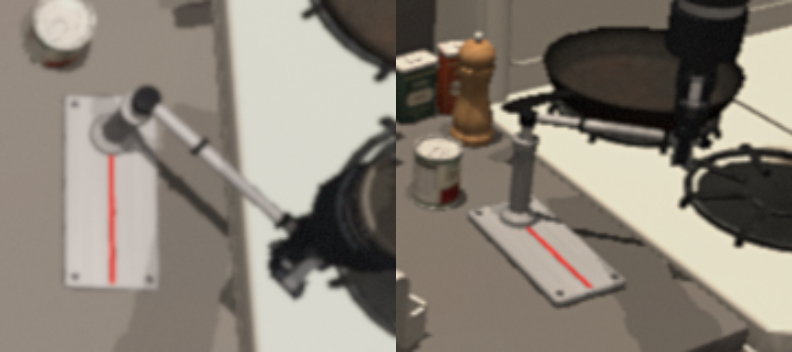

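Both views show the fingers shut to 22 mm either side of the bar near its ball. Next I'll swing it along the arc.

```bash
python3 -m pendant '{"linear":[[0.04,-1.15,0],[0.04,-1.15,0],[0.04,-1.15,0],[0.04,-1.15,0],[0.04,-1.15,0],[0.04,-1.15,0],[0.04,-1.15,0],[0.04,-1.15,0],[0.04,-1.15,0],[0.04,-1.15,0],[0.04,-1.15,0],[0.04,-1.15,0]],"rot":[[0,0,3.95],[0,0,3.95],[0,0,3.95],[0,0,3.95],[0,0,3.95],[0,0,3.95],[0,0,3.95],[0,0,3.95],[0,0,3.95],[0,0,3.95],[0,0,3.95],[0,0,3.95]],"fingers":[26,26,26,26,26,26,26,26,26,26,26,26]}'
python3 -m pendant '{"linear":[[0,0,0],[0,0,0],[0,0,0]],"rot":[[0,0,0],[0,0,0],[0,0,0]],"fingers":[26,26,26]}'
cat > bar.py <<'E'
from h import *
d=cam('top'); P=pts(d)
m=(P[...,2]>.13)&(P[...,2]<.165)&(np.hypot(P[...,0]-.5838,P[...,1]+.0635)<.2)&(np.hypot(P[...,0]-.5838,P[...,1]+.0635)>.03)&(d['z_map']>0)&(P[...,0]<.57)&(P[...,0]>.45 )
Q=P[m]; L=cv2.fitLine(Q[:,:2].astype(np.float32),cv2.DIST_HUBER,0,.001,.001).ravel()
v,u=np.nonzero(m); print(len(Q),u.min(),u.max(),v.min(),v.max(),L,'deg',np.degrees(np.arctan(L[1]/L[0])),'z',np.percentile(Q[:,2],[25,50,75,90]))
a=cv2.resize(d['img'][180:340,360:520],None,fx=3,fy=3); cv2.imwrite('pics/bar.png',a[...,::-1])
E
python3 bar.py; python3 go.py .42 -.056 .12 -2.5
```

```text
clock: 4.7
position: [0.4184, -0.0552, 0.1215]
eef_rot: [3.14, -0.067, 0.001]
force: [0.9, -0.8, 0.5]
opening: 0.0221
grip_force: 0.5
clock: 5.0
position: [0.4181, -0.0558, 0.1213]
eef_rot: [3.141, -0.063, -0.0]
force: [0.3, -0.4, -0.0]
opening: 0.0223
grip_force: 0.0
380 443 452 230 287 [ 0.99924046 -0.03896865  0.5036373  -0.05961684] deg -2.2333045 z [0.14907458 0.15083735 0.15222884 0.1531126 ]
shift cm [0.19 0.01 0.12] turn z 0.2 yaw -2.3 tilt [-0. -0. -1.]
```

```bash
python3 -m pendant '{"linear":[[0,0,0],[0,0,0],[0,0,0],[0,0,0],[0,0,0],[0,0,-2],[0,0,-3],[0,0,-3],[0,0,-3],[0,0,0]],"rot":[[0,0,0],[0,0,0],[0,0,0],[0,0,0],[0,0,0],[0,0,0],[0,0,0],[0,0,0],[0,0,0],[0,0,0]],"fingers":[100,100,100,100,100,100,100,100,100,100]}'
python3 bar.py; python3 go.py .470 .1807 .17 18.7
```

```text
clock: 6.05
position: [0.4211, -0.0553, 0.2353]
eef_rot: [3.14, -0.063, 0.014]
force: [0.4, 0.0, 0.4]
opening: 0.0857
grip_force: 0.0
391 443 452 230 287 [ 0.99936706 -0.03557368  0.502867   -0.05959335] deg -2.0386515 z [0.14942196 0.15088132 0.15216486 0.15329418]
shift cm [  4.06 -23.78   6.32] turn z -20.99 yaw -2.29 tilt [ 0.005 -0.001 -1.   ]
```

View pics/bar.png

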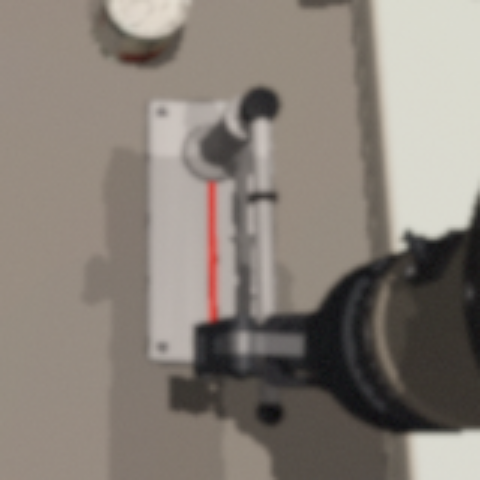

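The bar runs parallel to the red line; the sideways offset in the crop is parallax, and the points put it at −2.0°. Next I'll move above the caddy.

```bash
python3 -m pendant '{"linear":[[0.4,-2.4,0.3],[0.4,-2.4,0.3],[0.4,-2.4,0.3],[0.4,-2.4,0.3],[0.4,-2.4,0.3],[0.4,-2.4,0.3],[0.4,-2.4,0.3],[0.4,-2.4,0.3],[0.4,-2.4,0.3],[0.4,-2.4,0.3]],"rot":[[0,0,0],[0,0,0],[0,0,0],[0,0,0],[0,0,0],[0,0,0],[0,0,0],[0,0,0],[0,0,0],[0,0,0]],"fingers":[100,100,100,100,100,100,100,100,100,100]}'
python3 -m pendant '{"linear":[[0,0,0],[0,0,0],[0,0,0],[0,0,0],[0,0,0]],"rot":[[0,0,-7],[0,0,-7],[0,0,-7],[0,0,0],[0,0,0]],"fingers":[100,100,100,100,100]}'
python3 go.py .470 .1807 .047 18.7
```

```text
clock: 7.1
position: [0.4669, 0.1836, 0.1996]
eef_rot: [3.14, -0.062, -0.004]
force: [0.2, -0.1, -1.0]
opening: 0.0853
grip_force: 0.0
clock: 7.6
position: [0.4672, 0.1827, 0.2003]
eef_rot: [3.1, 0.507, -0.003]
force: [0.5, 0.8, -0.8]
opening: 0.0851
grip_force: 0.0
shift cm [ 0.23  0.28 15.33] turn z -0.13 yaw 18.57 tilt [-0.002 -0.001 -1.   ]
```

```bash
python3 -m pendant '{"linear":[[0.2,0.25,1.8],[0,0,2],[0,0,2],[0,0,2],[0,0,2],[0,0,2],[0,0,1.5],[0,0,1],[0,0,1],[0,0,0],[0,0,0]],"rot":[[0,0,0],[0,0,0],[0,0,0],[0,0,0],[0,0,0],[0,0,0],[0,0,0],[0,0,0],[0,0,0],[0,0,0],[0,0,0]],"fingers":[100,100,100,100,100,100,100,100,100,100,100]}'
python3 -m pendant '{"linear":[[0,0,0],[0,0,0],[0,0,0],[0,0,0],[0,0,0],[0,0,0],[0,0,0],[0,0,0],[0,0,0],[0,0,0]],"rot":[[0,0,0],[0,0,0],[0,0,0],[0,0,0],[0,0,0],[0,0,0],[0,0,0],[0,0,0],[0,0,0],[0,0,0]],"fingers":[20,20,20,20,20,20,20,20,20,20]}'
python3 go.py .470 .1807 .2 -2.4
python3 - <<'E'
from h import *
a=[cam(n)['img'] for n in ('wrist','scene')]
c=np.hstack([cv2.resize(a[0],(400,300)),cv2.resize(a[1][190:340,230:430],(400,300))])
cv2.imwrite('pics/grasp.png',c[...,::-1])
E
```

```text
clock: 8.7
position: [0.4707, 0.1814, 0.0485]
eef_rot: [3.1, 0.51, 0.001]
force: [0.2, 0.1, 0.4]
opening: 0.0855
grip_force: 0.0
clock: 9.7
position: [0.471, 0.1814, 0.0489]
eef_rot: [3.1, 0.51, 0.002]
force: [-0.0, 0.1, 6.4]
opening: 0.0371
grip_force: 61.0
shift cm [ -0.1    0.04 -15.11] turn z 21.1 yaw 18.7 tilt [ 0.001  0.    -1.   ]
```

View pics/grasp.png

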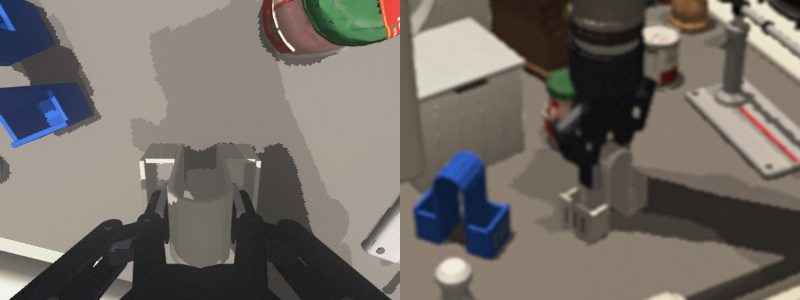

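Caddy gripped at 37 mm by the straight part of the arch. In the wrist view it sits centred at (200,220); the fingertips stay above the pockets. I'll lift it and carry it over.

```bash
python3 -m pendant '{"linear":[[0,0,-0.5],[0,0,-1.5],[0,0,-2],[0,0,-2],[0,0,-2],[0,0,-2],[0,0,-2],[0,0,-2],[0,0,-2],[0,0,-2],[0,0,-1.5],[0,0,0]],"rot":[[0,0,0],[0,0,0],[0,0,0],[0,0,0],[0,0,0],[0,0,0],[0,0,0],[0,0,0],[0,0,0],[0,0,0],[0,0,0],[0,0,0]],"fingers":[20,20,20,20,20,20,20,20,20,20,20,20]}'
python3 -m pendant '{"linear":[[0,0,0],[0,0,0],[0,0,0],[0,0,0],[0,0,0],[0,0,0]],"rot":[[0,0,5.3],[0,0,5.3],[0,0,5.3],[0,0,5.2],[0,0,0],[0,0,0]],"fingers":[20,20,20,20,20,20]}'
python3 go.py .482 -.0595 .245 -2.3
```

```text
clock: 11.0
position: [0.4711, 0.1818, 0.2447]
eef_rot: [-3.099, -0.511, -0.005]
force: [0.4, -0.5, -2.9]
opening: 0.0376
grip_force: 60.6
clock: 11.6
position: [0.4697, 0.1811, 0.2422]
eef_rot: [3.14, -0.062, -0.003]
force: [0.7, -0.0, -2.8]
opening: 0.0376
grip_force: 60.5
shift cm [ 2.18 23.99 -0.27] turn z 0.03 yaw -2.27 tilt [-0.002 -0.001 -1.   ]
```

```bash
python3 -m pendant '{"linear":[[0.2,1.5,0],[0.2,2.2,0],[0.2,2.2,0],[0.2,2.2,0],[0.2,2.2,0],[0.2,2.2,0],[0.2,2.2,0],[0.2,2.2,0],[0.2,2.2,0],[0.2,2.2,0],[0.1,1.8,0],[0.1,0.9,0]],"rot":[[0,0,0],[0,0,0],[0,0,0],[0,0,0],[0,0,0],[0,0,0],[0,0,0],[0,0,0],[0,0,0],[0,0,0],[0,0,0],[0,0,0]],"fingers":[20,20,20,20,20,20,20,20,20,20,20,20]}'
python3 -m pendant '{"linear":[[0,0,0],[0,0,0],[0,0,0]],"rot":[[0,0,0],[0,0,0],[0,0,0]],"fingers":[20,20,20]}'
python3 go.py .482 -.0595 .155 -2.3
python3 - <<'E'
from h import *
a=[cam(n)['img'] for n in ('wrist','scene')]
c=np.hstack([cv2.resize(a[0],(400,300)),cv2.resize(a[1][130:280,330:530],(400,300))])
cv2.imwrite('pics/above.png',c[...,::-1])
E
```

```text
clock: 12.8
position: [0.4819, -0.0614, 0.2428]
eef_rot: [3.14, -0.068, -0.002]
force: [0.0, -0.0, -1.5]
opening: 0.0377
grip_force: 60.6
clock: 13.1
position: [0.4825, -0.058, 0.2432]
eef_rot: [-3.14, 0.062, 0.0]
force: [0.2, 0.9, -2.6]
opening: 0.0379
grip_force: 60.6
shift cm [-0.04  0.16  8.82] turn z 0.05 yaw -2.25 tilt [-0.  0. -1.]
```

View pics/above.png

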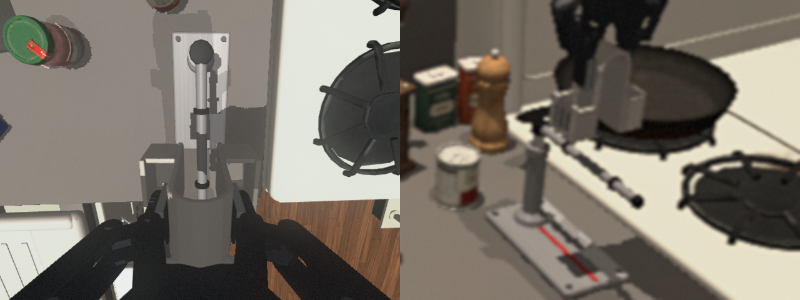

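The wrist view shows the bar at column 202, midway between the caddy's legs (about 175–230). In the scene view the caddy hangs above the bar. I'll come down to just above the expected contact height, then feel for the bar.

```bash
python3 -m pendant '{"linear":[[0,0.05,1],[0,0,1.2],[0,0,1.2],[0,0,1.2],[0,0,1.2],[0,0,1.2],[0,0,1.2],[0,0,1.0],[0,0,1.0],[0,0,1.0],[0,0,0],[0,0,0]],"rot":[[0,0,0],[0,0,0],[0,0,0],[0,0,0],[0,0,0],[0,0,0],[0,0,0],[0,0,0],[0,0,0],[0,0,0],[0,0,0],[0,0,0]],"fingers":[20,20,20,20,20,20,20,20,20,20,20,20]}'
python3 -m pendant '{"linear":[[0,0,0.2],[0,0,0.2],[0,0,0.2],[0,0,0],[0,0,0]],"rot":[[0,0,0],[0,0,0],[0,0,0],[0,0,0],[0,0,0]],"fingers":[20,20,20,20,20]}'
python3 -m pendant '{"linear":[[0,0,0.1],[0,0,0.1],[0,0,0],[0,0,0]],"rot":[[0,0,0],[0,0,0],[0,0,0],[0,0,0]],"fingers":[20,20,20,20]}'
```

```text
clock: 14.4
position: [0.4825, -0.0599, 0.1312]
eef_rot: [3.141, -0.066, 0.0]
force: [0.3, -0.5, -2.0]
opening: 0.0376
grip_force: 60.5
clock: 14.9
position: [0.4824, -0.0599, 0.1253]
eef_rot: [3.141, -0.065, 0.0]
force: [0.3, 0.1, -2.0]
opening: 0.0374
grip_force: 60.5
clock: 15.3
position: [0.4824, -0.0599, 0.1233]
eef_rot: [3.141, -0.065, -0.0]
force: [0.1, 0.2, -1.8]
opening: 0.0373
grip_force: 60.5
```

```bash
for i in 1 2; do :; done
python3 -m pendant '{"linear":[[0,0,0.1],[0,0,0.1],[0,0,0.1],[0,0,0.1],[0,0,0],[0,0,0]],"rot":[[0,0,0],[0,0,0],[0,0,0],[0,0,0],[0,0,0],[0,0,0]],"fingers":[20,20,20,20,20,20]}'
python3 -m pendant '{"linear":[[0,0,0.1],[0,0,0.1],[0,0,0.1],[0,0,0.1],[0,0,0],[0,0,0]],"rot":[[0,0,0],[0,0,0],[0,0,0],[0,0,0],[0,0,0],[0,0,0]],"fingers":[20,20,20,20,20,20]}'
python3 -m pendant '{"linear":[[0,0,0.1],[0,0,0.1],[0,0,0],[0,0,0]],"rot":[[0,0,0],[0,0,0],[0,0,0],[0,0,0]],"fingers":[20,20,20,20]}'
```

```text
clock: 15.9
position: [0.4824, -0.0599, 0.1193]
eef_rot: [3.141, -0.066, 0.0]
force: [0.1, 0.4, -2.3]
opening: 0.0372
grip_force: 60.5
clock: 16.5
position: [0.4824, -0.0599, 0.1153]
eef_rot: [3.141, -0.065, -0.0]
force: [0.6, -0.0, -1.7]
opening: 0.0375
grip_force: 60.5
clock: 16.9
position: [0.4824, -0.0599, 0.1133]
eef_rot: [3.141, -0.066, -0.0]
force: [-0.2, -0.3, -2.3]
opening: 0.0375
grip_force: 60.5
```

```bash
python3 -m pendant '{"linear":[[0,0,0.1],[0,0,0.1],[0,0,0],[0,0,0]],"rot":[[0,0,0],[0,0,0],[0,0,0],[0,0,0]],"fingers":[20,20,20,20]}'
python3 -m pendant '{"linear":[[0,0,0.1],[0,0,0],[0,0,0]],"rot":[[0,0,0],[0,0,0],[0,0,0]],"fingers":[20,20,20]}'
python3 -m pendant '{"linear":[[0,0,0.1],[0,0,0],[0,0,0]],"rot":[[0,0,0],[0,0,0],[0,0,0]],"fingers":[20,20,20]}'
```

```text
clock: 17.3
position: [0.4824, -0.0599, 0.1113]
eef_rot: [3.141, -0.065, -0.0]
force: [-0.3, -0.1, -1.6]
opening: 0.0373
grip_force: 60.5
clock: 17.6
position: [0.4824, -0.0599, 0.1103]
eef_rot: [3.141, -0.065, -0.0]
force: [0.4, 1.0, -2.2]
opening: 0.0377
grip_force: 60.5
clock: 17.9
position: [0.4824, -0.0599, 0.1093]
eef_rot: [3.141, -0.065, -0.0]
force: [0.1, 0.1, -2.2]
opening: 0.0375
grip_force: 60.5
```

```bash
python3 -m pendant '{"linear":[[0,0,0.05],[0,0,0],[0,0,0]],"rot":[[0,0,0],[0,0,0],[0,0,0]],"fingers":[20,20,20]}'
python3 -m pendant '{"linear":[[0,0,0.05],[0,0,0],[0,0,0]],"rot":[[0,0,0],[0,0,0],[0,0,0]],"fingers":[20,20,20]}'
python3 -m pendant '{"linear":[[0,0,0.05],[0,0,0],[0,0,0]],"rot":[[0,0,0],[0,0,0],[0,0,0]],"fingers":[20,20,20]}' | grep -E 'pos|force'
```

```text
clock: 18.2
position: [0.4824, -0.06, 0.1088]
eef_rot: [3.141, -0.065, -0.0]
force: [-0.2, -1.4, -1.5]
opening: 0.0375
grip_force: 60.5
clock: 18.5
position: [0.4824, -0.0599, 0.1083]
eef_rot: [3.141, -0.066, 0.0]
force: [0.1, -0.5, -2.2]
opening: 0.038
grip_force: 60.5
position: [0.4824, -0.0599, 0.1078]
force: [-0.0, 0.4, -2.7]
grip_force: 60.5
```

```bash
python3 -m pendant '{"linear":[[0,0,0.05],[0,0,0],[0,0,0]],"rot":[[0,0,0],[0,0,0],[0,0,0]],"fingers":[20,20,20]}' | grep -E 'pos|force'
python3 -m pendant '{"linear":[[0,0,0.05],[0,0,0],[0,0,0]],"rot":[[0,0,0],[0,0,0],[0,0,0]],"fingers":[20,20,20]}' | grep -E 'pos|force'
```

```text
position: [0.4824, -0.06, 0.1073]
force: [0.6, -0.0, -2.2]
grip_force: 60.5
position: [0.4825, -0.0599, 0.1069]
force: [0.2, -1.3, -1.4]
grip_force: 60.8
```

```bash
python3 -m pendant '{"linear":[[0,0,0.03],[0,0,0],[0,0,0]],"rot":[[0,0,0],[0,0,0],[0,0,0]],"fingers":[20,20,20]}' | grep -E 'pos|force'
```

```text
position: [0.4825, -0.06, 0.1068]
force: [-1.5, 0.6, 2.6]
grip_force: 61.1
```

Contact felt: the force went from about −2 N to +2.6 N. I'll hold briefly to confirm it.

```bash
python3 -m pendant '{"linear":[[0,0,0],[0,0,0],[0,0,0],[0,0,0]],"rot":[[0,0,0],[0,0,0],[0,0,0],[0,0,0]],"fingers":[20,20,20,20]}' | grep -E 'pos|force'
```

```text
position: [0.4825, -0.06, 0.1067]
force: [-3.0, -0.1, 4.9]
grip_force: 61.4
```

Resting at about 7 N, well under the 25 N limit. Now I'll open the fingers in place, look, then rise.

```bash
python3 -m pendant '{"linear":[[0,0,0],[0,0,0],[0,0,0],[0,0,0],[0,0,0],[0,0,0]],"rot":[[0,0,0],[0,0,0],[0,0,0],[0,0,0],[0,0,0],[0,0,0]],"fingers":[70,90,90,90,90,90]}'
python3 -m pendant '{"linear":[[0,0,-0.5],[0,0,-1],[0,0,-1.5],[0,0,-2],[0,0,-2],[0,0,-2],[0,0,-2],[0,0,-2],[0,0,0],[0,0,0]],"rot":[[0,0,0],[0,0,0],[0,0,0],[0,0,0],[0,0,0],[0,0,0],[0,0,0],[0,0,0],[0,0,0],[0,0,0]],"fingers":[100,100,100,100,100,100,100,100,100,100]}'
python3 - <<'E'
from h import *
a=[cam(n) for n in ('wrist','scene')]
d=a[1]; P=pts(d); hsv=cv2.cvtColor(d['img'],cv2.COLOR_RGB2HSV)
m=(np.hypot(P[...,0]-.482,P[...,1]+.06)<.065)&(P[...,2]>.05)&(P[...,2]<.165)&(d['z_map']>0)
print(m.sum(),P[m].min(0),P[m].max(0))
m=m&(P[...,2]>.135)&(hsv[...,1]<60); print(P[m].mean(0), m.sum())
c=np.hstack([cv2.resize(a[0]['img'],(400,300)),cv2.resize(d['img'][130:280,330:530],(400,300))])
cv2.imwrite('pics/final.png',c[...,::-1])
E
```

```text
clock: 20.7
position: [0.4824, -0.0599, 0.1064]
eef_rot: [3.141, -0.066, 0.0]
force: [-0.8, -0.3, 0.2]
opening: 0.0767
grip_force: 0.0
clock: 21.7
position: [0.4825, -0.0599, 0.237]
eef_rot: [3.141, -0.065, 0.002]
force: [-0.0, -0.5, -0.5]
opening: 0.0855
grip_force: 0.0
1490 [ 0.41742843 -0.10279407  0.05540328] [ 0.54679789 -0.00915099  0.15591929]
[ 0.47811645 -0.05191929  0.14751846] 408
```

View pics/final.png

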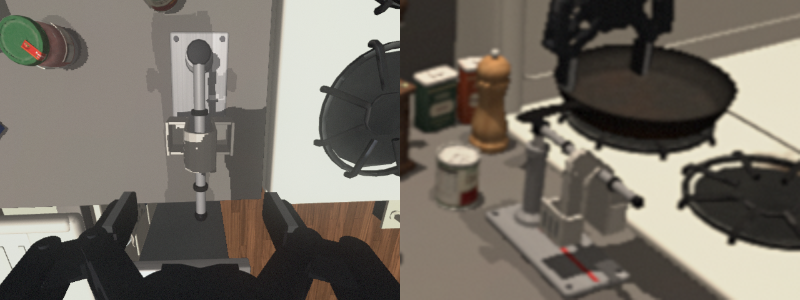

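The caddy hangs level astride the bar between the rings: at (200,145) in the wrist view, with rings at rows 112 and 187. I'll let it settle, check the bar angle and hand in.

```bash
python3 -m pendant '{"linear":[[0,0,0],[0,0,0],[0,0,0],[0,0,0],[0,0,0],[0,0,0],[0,0,0],[0,0,0],[0,0,0],[0,0,0]],"rot":[[0,0,0],[0,0,0],[0,0,0],[0,0,0],[0,0,0],[0,0,0],[0,0,0],[0,0,0],[0,0,0],[0,0,0]],"fingers":[100,100,100,100,100,100,100,100,100,100]}' | grep -E 'clock|force'
python3 - <<'E'
from h import *
d=cam('wrist'); P=pts(d); r=np.hypot(P[...,0]-.5838,P[...,1]+.0635)
m=(r<.2)&(r>.03)&(P[...,2]>.13)&(P[...,2]<.16)&(P[...,0]<.57)&(d['z_map']>0)
n=m&((r<.055)|(r>.15)); L=cv2.fitLine(P[n][:,:2].astype(np.float32),cv2.DIST_HUBER,0,.001,.001).ravel(); print('bar deg',np.degrees(np.arctan(L[1]/L[0])),n.sum())
c=(np.hypot(P[...,0]-.482,P[...,1]+.06)<.06)&(P[...,2]>.08)&(P[...,2]<.112)
print('pockets',c.sum(),cv2.minAreaRect(P[c][:,:2].astype(np.float32)))
print(env.hand_in())
E
```

```text
clock: 22.8
force: [0.6, 0.3, -0.3]
grip_force: 0.0
bar deg -1.739468 1513
pockets 1816 ((0.4820704460144043, -0.0594746395945549), (0.09018824249505997, 0.04635939002037048), 87.53097534179688)
the job is handed in; nothing more can be done
None
```

The bar lies above the red line (within about 1° by camera). The caddy hangs level astride it between the rings, set down at about 7 N and let go. The robot stayed clear of the soup tin, jam jar and shaker, and I handed the job in at about 23 s; no verdict came back.

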